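Set the drilling jig's height and hold the block in its trigger clamp

ROBOT

A 6-joint arm with a two-finger parallel gripper is mounted at the origin on the work surface. World frame = base frame: x ahead of the robot, y to its left, z up, the work surface at z = 0. Lengths are in m, angles in rad, forces in N, time in s.
With the tool pointing down it reaches from about 0.35 to 0.85 m from the base axis. Payload 8.1 kg.
Tool frame: the origin (TCP) lies between the finger pads; the fingertips stand 11 mm ahead of it and the grasp point (between the pads) lies 8 mm behind it (robot.tips_ahead is the distance from the TCP to the fingertips, in m); z points along the fingers, y is the line along which they close (so a half turn about z gives the same grasp; the last joint's range is limited). The gripper opens to 93 mm and grips with 3 to 60 N. Pads are 15 mm wide; open, the fingers measure 128 mm over their backs; the gripper's body (75 mm by 188 mm) begins 65 mm behind the grasp point.
Start: joints at [-0.085, 0.13, 1.488, -0, 1.523, -0.085], TCP at [0.6, 0, 0.23] pointing down, gripper open.
Joint ranges: [-2.96, 2.96], [-0.89, 2.26], [0.02, 2.5], [-1.34, 4.48], [0, 2.73], [-2.66, 2.66]. Speed limits (rad/s): [2.39, 2.39, 2.79, 3.14, 3.14, 3.14].

INTERFACE

Orientations are given as a rotation vector (axis times angle).
In Python, from plant import robot gives the robot as it stands. The module is installed in compiled form; this text tells all that it offers.
- The arm moves only by the tool move_arm, never from a script. Its argument "deltas" is one flat list of numbers, 7 for each row, row after row: the shift along the tool's x, y, z in m, then the turn, a rotation vector about the tool's x, y, z in rad, then the opening, from 0 (shut) to 1 (fully open). A call has 1 to 12 rows; each row is the pose to reach, as a shift and turn from the pose commanded when the call began, along the tool's axes at that moment; what a row does not reach only later rows make up. A row lasts 1/8 s, in which the tool goes at most 62.5 mm and 10.7 degrees, less where a joint would pass 70% of its speed; a pose out of reach is approached as far as the arm can. A call with a gripper value outside its range is refused whole. The fingers move at their own pace and stop on an object; "squeeze" is the grip in N (left out, the last holds). Time passes only in rows, so rows that repeat a pose let the fingers close. It gives the time, the measured TCP pose, the force, the opening and the grip force at its end, in the units of the state.
- robot.read_state(): the state, without advancing time (a new reading comes with each control period).
- robot.read_camera(name): name is "scene" or "side" or "wrist"; returns (picture, depth): 420x560x3 uint8, red, green, blue; 420x560 float32, m along the optical axis (not along the pixel's ray), 0 where there is no reading.
- robot.camera_model(name): a dict with "K" (3x3 intrinsics, pixels), "k1" (the pictures are not rectified: a ray, as slopes to the right and down, at radius r is drawn at 1 + k1 r^2 times it, then the intrinsics apply), "R" (3x3) and "t" (3): a world point X has camera coordinates R X + t; the wrist camera has in their place "tool_from_camera" (4x4, takes a point from camera to tool coordinates, whose origin is the TCP and whose axes are the flange's). Camera axes: x right, y down, z forward; pixel columns grow to the right and rows downward; lengths in m; the calibration is good to about 2 mm. A picture is of the moment at which its call begins: read the wrist's pose just before it. camera_model takes no time and is no camera call.
- robot.close_job(): hands the job in; it is judged then, once.
Trained networks look in the newest picture that a camera, given by its name, has taken for a name from the list of things; names that differ only in an ending like _2 or _b are one class to them, and where a whole thing is asked for, a point or a joint stands for the part that bears it (a point fixed in the world has none). Each returns a list of dicts, best first, with "confidence" (0 to 1); they miss things now and then, are a little off and sometimes report something else, mostly with a low value. They report only what shows in the picture. A call takes as long as a camera call. They do not tell look-alikes from the thing itself.
- robot.recognise(camera, label): "uv" ([column, row] in pixels, amid what is visible of it).
The state is a dict: "t": time; "q": joint angles; "dq": joint speeds; "joint_torque": joint torques, N m; "tool_pos": TCP position; "orientation": TCP orientation; "force": force on the tool from outside, world axes, zero at the start; "wrist_torque": the same for the moment, N m; "opening": finger opening in m; "gripper_force": force on a finger pad.
Only numpy, scipy, OpenCV 4.12 (cv2) and the standard library are available. Lean on these libraries where they do the work, as an engineer would, in place of code of your own. Each camera call takes 0.05 s, during which the arm holds its last target. There are 200 camera calls.

TASK

On the drilling jig, first turn the height dial until its white pointer line stands on the one long mark; then pump the clamp's trigger towards its upright grip, again and again, until the sprung pad has pushed the pine block square against the fence and is itself pressed about half-way in. The clamp has no lock, so finish with the trigger still held squeezed like that, and at no time squeeze the pad solid, which would dent the soft pine. Move the pad with the trigger only (do not touch the rod, the pad or the block) and leave the other things on the bench where they lie.

Things in the scene. Friction and masses are not known exactly. Their poses are not given: they have to be found in the camera images.
- jig: Drilling jig fixed to the bench: aluminium base plate 350 x 110 x 12 mm. Origin: centre of its underside, on the bench. Its x axis runs along the push rod from the clamp (-x) to the fence (+x), z up; 'jig' coordinates below are in this frame, in mm. Grey clamp housing at x -160..-64, |y| < 22, z 12..68.
- grip_back (a point): Middle of the rear face (facing jig -x) of the clamp's grip, jig (-150, 0, 125). The grip is a fixed upright black post on the housing, 26 (x) x 30 (y) mm, at x -150..-124, up to z 152. Within 150 mm of it nothing but the trigger is taller than z 85.
- trigger_face (a point): Middle of the trigger's front face (facing jig +x), where a finger pulls. The trigger is a steel lever 24 mm wide, 12 mm thick, upright in front of the grip, from its pin at jig (-96, 0, 74) up to z 152. Let out, this point lies at jig (-88, 0, 125), 62 mm from the grip's rear face and 51 mm above the pin; fully squeezed it is 18 mm nearer the grip.
- trigger (a joint): Trigger angle, rad: 0 let out (a spring returns it), 0.36 squeezed to its stop. Once a tooth catches (0 to 2 mm lost) a squeeze drives the rod to jig +x by 26 mm per rad, up to 9 mm; on the way back the pawls slip and a 3 N brake holds the rod. No lock: let go, a rod pushed back by over 3 N slides back. Pull at the face: 2 to 5 N (return spring) plus half of (pad force + 3 N).
- trigger_lever: The trigger itself (the lever described under trigger_face); origin on its pin.
- rod: Steel push rod, a flat bar 10 x 16 mm with saw teeth on top, through the housing with its axis at jig z 42, y 0, ending in a dark cup 24 mm across; it carries the sprung pad. Origin on the axis, level with the pad's face when the pad is not pressed in.
- pad_face (a point): Centre of the face of the round rubber pad (32 mm across) at the end of the rod, at jig z 42; it moves along jig +x towards the block.
- pad: The round rubber pad on its sprung plunger, in front of the cup; origin at the centre of its face.
- plunger (a joint): How far the pad is pressed into its cup, in m: 0 free, 0.008 solid (the 9 mm of bare shank between cup and pad is then all but gone). Spring: 2 N at first touch, then 2.5 N per mm (half-way, 4 mm: 12 N; solid: 22 N).
- block: Loose pine block 40 (jig x, its thickness) x 90 x 60 high mm, standing on the base plate between pad and fence; origin: centre of its underside. It stands up to 12 mm short of the fence, perhaps a little skew; pushed home its face lies on the fence and its near face at jig x 45.
- fence: Aluminium fence: two posts with their front faces at jig x 85 (z 12..84, centres at y -42 and +42) under a top plate (x 83..147, |y| < 55, top at z 96) that bears the dial. Origin is that of the jig. A steel carriage with three drill bushes rides between the posts and is raised by the dial's screw.
- dial (a joint): Height dial on the fence's top plate, upright axis at jig (115, 0). Angle in rad, growing clockwise seen from above, stops at 0 and 4.6. Its pointer line stands on the long mark at 2.30; it starts between 0.9 and 1.9. The short marks lie 0.4 rad apart. Plain friction of 0.05 N m: it stays where it is left.
- dial_grip (a point): Point on the dial's axis to grip: jig (115, 0, 129.5), 6 mm under the top of the dial's bar. The bar is 34 mm long, 13 mm thick and 36 mm high, standing on a disc 37 mm across and 6 mm thick (top of the disc at z 105.5). This point's x axis points along the bar to the end with the pointer line.
- long_mark (a point): Centre of the one long mark (12 mm; the others are 5 mm) on the white dial plate, straight towards the clamp (jig -x) from the dial's axis, at jig (90.5, 0, 99).
- hole_gauge: Bystander: red plastic hole gauge, flat, 110 x 36 x 5 mm, beside the base plate on its -y side.
- center_punch: Bystander: steel centre punch, 112 mm long, 11 mm thick, lying beside the base plate on its +y side.
- butt_hinge: Bystander: brass butt hinge, opened flat, 69 x 70 x 10 mm, beside the base plate near the fence.
- screwdriver: Bystander: cordless screwdriver on its side, about 190 x 150 x 45 mm, to the right of the jig.
- tape_measure: Bystander: tape measure, 64 x 66 x 30 mm, to the right.
- tile_offcut: Bystander: white ceramic tile offcut, 100 x 140 x 9 mm, to the left.
- try_square: Bystander: try square, stock 110 mm, blade 150 mm, to the left.
There are look-alikes about, which are no part of the job. Several things have the shape of the block; the one meant has the colours described above.

How it is judged:
By the outcome, as a careful person would: the job done as asked, in the order asked, and still so for the second after the job is handed in, while the arm keeps its last pose, push and grip.
It also fails if it takes over 48 s, if anything falls off the work surface, if the arm or the gripper's body presses on something with over 40 N, if the wrist force passes 120 N, or if a joint passes its speed limit or range.

## Working session

There is one attempt and no reset: what is moved stays moved. The work goes in short steps, Python scripts to look and compute and a tool call to move; the robot and the scene stay as the last step left them, time stands still between calls to the robot, and variables do not carry over. Pictures are saved under pics/ and viewed, at most 10 in all, crops included, and the job is handed in when it is done.

Besides the shell and the picture viewer there is one more tool, called after ">>>" as name(argument=value, ...) on one line, values as JSON. move_arm: Moves the arm, as the interface text tells. Its arguments: {"type":"object","properties":{"deltas":{"type":"array","items":{"type":"number"}},"squeeze":{"type":"number"}},"required":["deltas"]}

```bash
mkdir -p pics
cat > h.py <<'E'
import numpy as np, cv2
from scipy.spatial.transform import Rotation as Ro
from plant import robot
def cam(n):
    m=robot.camera_model(n); s=robot.read_state()
    K=np.array(m["K"]);k1=m["k1"]
    if n=="wrist":
        T=np.array(m["tool_from_camera"]); W=np.eye(4);W[:3,:3]=Ro.from_rotvec(s["orientation"]).as_matrix();W[:3,3]=s["tool_pos"]
        C=W@T
    else:
        C=np.eye(4);R=np.array(m["R"]);C[:3,:3]=R.T;C[:3,3]=-R.T@np.array(m["t"])
    return K,k1,C
def ray(n,uv,c=None):
    K,k1,C=c or cam(n)
    d=np.array([(uv[0]-K[0,2])/K[0,0],(uv[1]-K[1,2])/K[1,1]]);u=d.copy()
    for _ in range(20): u=d/(1+k1*(u@u))
    return C[:3,3],C[:3,:3]@np.array([u[0],u[1],1])
def atz(n,uv,z,c=None):
    o,d=ray(n,uv,c); return o+d*(z-o[2])/d[2]
def dep(n,uv,D,c=None):
    o,d=ray(n,uv,c); u,v=int(round(uv[0])),int(round(uv[1]));p=D[v-2:v+3,u-2:u+3];p=p[p>0]
    return o+d*np.median(p) if len(p) else None
def proj(n,X,c=None):
    K,k1,C=c or cam(n); p=C[:3,:3].T@(np.array(X)-C[:3,3]); u=p[:2]/p[2];u=u*(1+k1*(u@u))
    return np.array([K[0,0]*u[0]+K[0,2],K[1,1]*u[1]+K[1,2]])
def save(n,img): cv2.imwrite(n,img[...,::-1])
E
cat > a.py <<'E'
from h import *
np.set_printoptions(precision=4,suppress=True)
I={}
for n in ["scene","side","wrist"]:
    c=cam(n); im,D=robot.read_camera(n); I[n]=im; print(n,c[2][:3,3],c[2][:3,2])
    np.savez(n+".npz",im=im,D=D)
    for l in ["grip_back","trigger_face","dial_grip","long_mark","pad_face","block","fence"] if n!="wrist" else ["dial_grip","long_mark","block"]:
        for r in robot.recognise(n,l)[:3]: print(l,np.round(r["uv"],1),round(r["confidence"],2),dep(n,r["uv"],D,c))
save("pics/scene.png",cv2.resize(I["scene"],(800,600)))
save("pics/side.png",cv2.resize(I["side"],(800,600)))
print(robot.read_state()["t"],robot.tips_ahead)
E
python3 a.py
```

```text
scene [1.0068 0.3863 1.1621] [-0.4031 -0.3285 -0.8541]
grip_back [275.2 231. ] 0.74 [0.5475 0.0113 0.0703]
grip_back [280.9 237.8] 0.6 [0.5543 0.0367 0.073 ]
grip_back [295.1 243. ] 0.42 [0.5531 0.0823 0.0992]
trigger_face [273.2 234.2] 0.66 [0.5582 0.0134 0.07  ]
trigger_face [233.2 190.7] 0.53 [ 0.5573 -0.1259  0.1405]
dial_grip [298.1 237.6] 0.46 [0.5408 0.0815 0.1101]
long_mark [293.4 242.6] 0.95 [0.5551 0.0784 0.0995]
long_mark [449.1 287. ] 0.57 [0.35   0.4512 0.0096]
pad_face [263.2 226.2] 0.53 [ 0.5453 -0.0335  0.0412]
block [328.1 208.2] 0.92 [0.3914 0.0717 0.0574]
block [278.  234.1] 0.62 [0.5499 0.023  0.0706]
block [195.1 244.6] 0.56 [ 0.7124 -0.1257  0.0609]
fence [296.3 241.9] 0.81 [0.5501 0.0836 0.1027]
side [-0.233  -0.9245  1.131 ] [ 0.4746  0.58   -0.6621]
grip_back [294.3 236.8] 0.75 [ 0.5435 -0.0629  0.0198]
trigger_face [311.3 228.5] 0.59 [ 0.5365 -0.1407  0.1127]
dial_grip [259.6 189.4] 0.67 [0.5243 0.0738 0.1281]
long_mark [260.2 203.8] 0.75 [0.5065 0.0501 0.0968]
block [275.2 219.3] 0.86 [ 0.5188 -0.0043  0.0646]
block [349.2 220.5] 0.85 [ 0.6874 -0.1464  0.058 ]
block [221.7 241.8] 0.8 [0.3576 0.0473 0.0353]
fence [259.2 200.7] 0.87 [0.5121 0.0618 0.0984]
wrist [0.5993 0.066  0.385 ] [ 0.0004 -0.2389 -0.9711]
dial_grip [184.9 100.8] 0.62 [0.5382 0.0771 0.1352]
long_mark [193.4 101.5] 0.82 [0.5402 0.0773 0.1193]
block [211.2 175.3] 0.88 [0.5419 0.0189 0.0723]
block [ 45.9 126.7] 0.6 [0.3951 0.0608 0.0604]
block [190.2 105.1] 0.57 [0.5414 0.0744 0.1348]
1.0 0.011
```

View pics/scene.png

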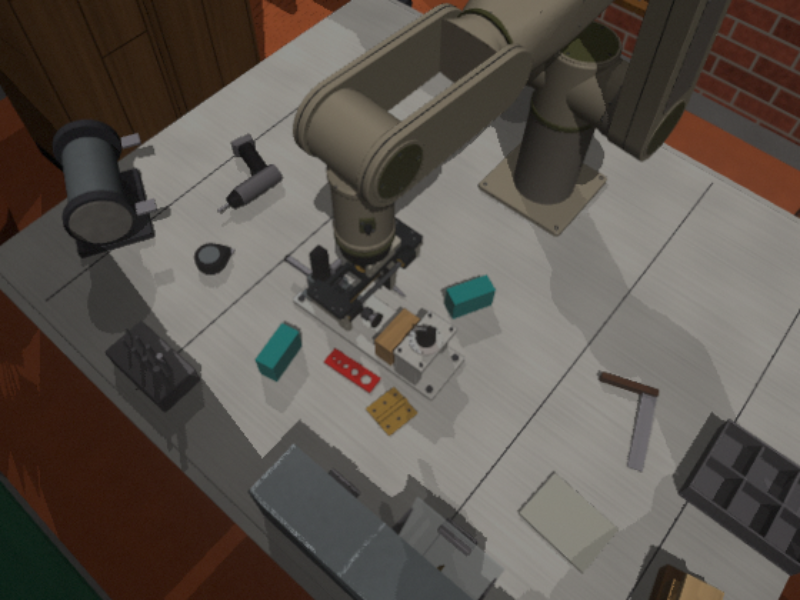

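View pics/side.png

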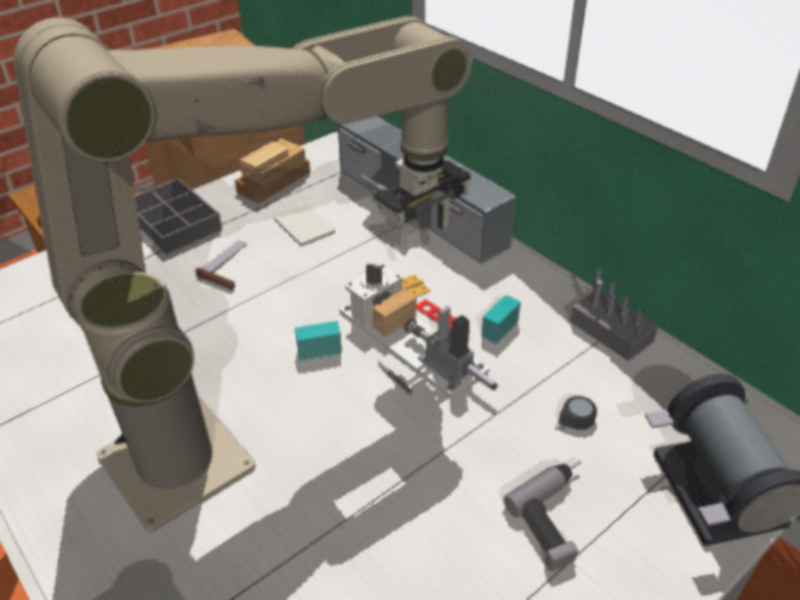

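The scene and side pictures show the jig with the dial at scene (425,335) and the grip at (320,265). The pine block stands between pad and fence at scene (400,335), side (395,312). The teal blocks at scene (470,295) and (280,350) are look-alikes: same shape, wrong colour. Next I check the wrist view.

Run:
```python
from h import *
im=np.load("wrist.npz")["im"]; save("pics/wrist.png",cv2.resize(im,(800,600),interpolation=cv2.INTER_CUBIC))
s=robot.read_state();print(Ro.from_rotvec(s["orientation"]).as_matrix().round(3),robot.camera_model("wrist")["tool_from_camera"])
```

```text
[[-0.  1. -0.]
 [ 1.  0.  0.]
 [ 0. -0. -1.]] [[ 8.22174650e-04 -9.71054528e-01 -2.38856500e-01  6.59830382e-02]
 [ 9.99999642e-01  7.50261942e-04  3.91988909e-04 -6.95906942e-04]
 [-2.01437663e-04 -2.38856737e-01  9.71054797e-01 -1.55362946e-01]
 [ 0.00000000e+00  0.00000000e+00  0.00000000e+00  1.00000000e+00]]
```

View pics/wrist.png

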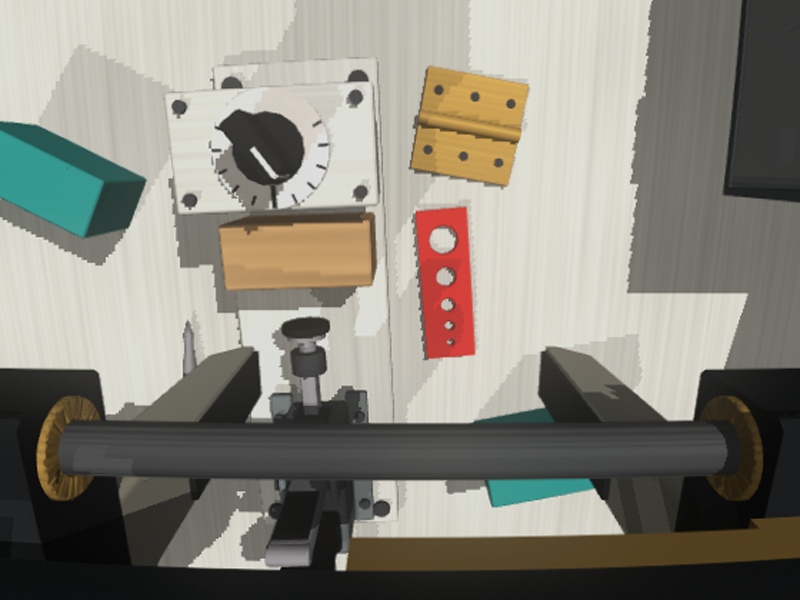

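The wrist view (800x600) shows the top plate corners at (165,95), (178,214), (377,207) and (373,83), and the base plate corners at (378,57), (398,520) and (213,67). The pointer line runs (250,148)-(288,178) and the long mark is at (273,197). I fit the jig pose from these and enlarge the dial.

```bash
cat > fit.py <<'E'
from h import *
from scipy.optimize import least_squares
np.set_printoptions(precision=4,suppress=True)
c=cam("wrist")
P=[((165,95),(147,55,96)),((178,214),(83,55,96)),((377,207),(83,-55,96)),((373,83),(147,-55,96)),((378,57),(175,-55,12)),((398,520),(-175,-55,12)),((213,67),(175,55,12))]
def J(p,X): 
    X=np.array(X)/1e3; a=p[2]; return np.array([p[0]+np.cos(a)*X[0]-np.sin(a)*X[1],p[1]+np.sin(a)*X[0]+np.cos(a)*X[1],X[2]])
f=lambda p:np.concatenate([proj("wrist",J(p,X),c)-np.array(u)*.7 for u,X in P])
r=least_squares(f,[.54,-.04,1.57],x_scale=[.01,.01,.05]);p=r.x;print(p,r.fun.reshape(-1,2).round(1).tolist())
np.save("jig.npy",p)
for n,X in dict(dial=(115,0,129.5),trig=(-88,0,125),grip=(-150,0,125),mark=(90.5,0,99)).items(): print(n,J(p,X),proj("wrist",J(p,X),c)/.7)
im=np.load("wrist.npz")["im"]; save("pics/dial.png",cv2.resize(im[55:215,100:280],None,fx=3.7,fy=3.7,interpolation=cv2.INTER_CUBIC))
E
python3 fit.py
```

```text
[ 0.537  -0.0393  1.6087] [[-1.3, -1.3], [-0.5, 1.5], [1.7, 0.2], [0.6, -0.9], [-0.1, 0.3], [-0.0, 1.9], [-0.6, -0.6]]
dial [0.5326 0.0756 0.1295] [255.5493 148.0806]
trig [ 0.5403 -0.1272  0.125 ] [294.7793 521.0757]
grip [ 0.5427 -0.1892  0.125 ] [304.7908 607.7824]
mark [0.5336 0.0511 0.099 ] [274.7625 197.7294]
```

View pics/dial.png

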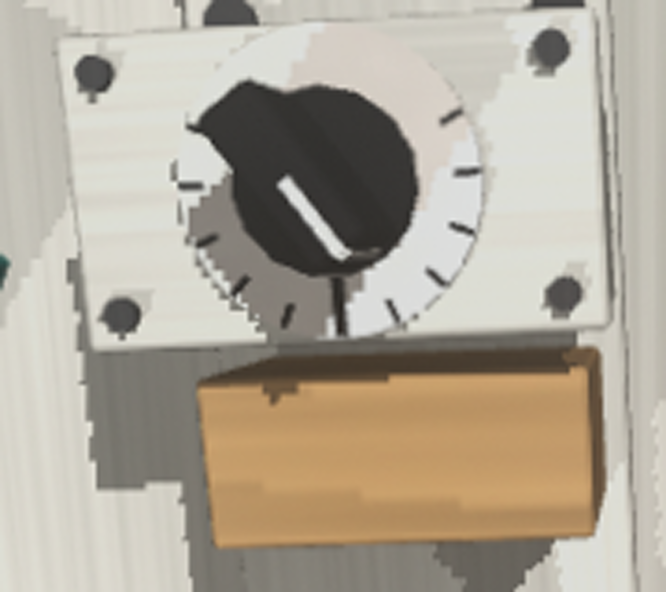

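The crop confirms the pine block at (400,455). The pointer line runs (283,183)→(345,257) and the long mark sits at (340,305). I compute the angle and the moves next.

Run:
```python
from h import *
c=cam("wrist"); p=np.load("jig.npy")
g=lambda u,v:(100+u/3.7,55+v/3.7)
a=atz("wrist",g(283,183),.1355,c);b=atz("wrist",g(345,257),.1355,c);d=b-a
th=np.degrees(np.arctan2(d[1],d[0]));print(a,b,th,"to turn cw",th-np.degrees(p[2]-np.pi) )
m=atz("wrist",g(340,300),.099,c);print("mark",m)
# bar axis from line
print("tool turn about z for grip deg",-(th+90), robot.read_state()["tool_pos"])
```

```text
[0.53260138 0.07491342 0.1355    ] [0.54298186 0.06207194 0.1355    ] -51.049480907402426 to turn cw 36.77656903564748
mark [0.53331008 0.05288784 0.099     ]
tool turn about z for grip deg -38.950519092597574 [6.00007501e-01 4.38002247e-05 2.29645811e-01]
```

>>> move_arm(deltas=[0.02,-0.02,0.01,0,0,-0.17,1,0.045,-0.04,0.03,0,0,-0.34,1,0.065,-0.06,0.045,0,0,-0.51,1,0.075,-0.0674,0.06,0,0,-0.68,1,0.075,-0.0674,0.06,0,0,-0.68,1,0.075,-0.0674,0.085,0,0,-0.68,1,0.075,-0.0674,0.1085,0,0,-0.68,1,0.075,-0.0674,0.1085,0,0,-0.68,1], squeeze=15)

```text
t: 2.0
tool_pos: [0.5318, 0.0744, 0.1199]
orientation: [-1.358, -2.83, 0.002]
force: [-0.3, 0.9, 0.0]
opening: 0.0928
gripper_force: 0.0
```

>>> move_arm(deltas=[0,0,-0.001,0,0,0,0.5,0,0,-0.001,0,0,0,0.3,0,0,-0.001,0,0,0,0.1,0,0,-0.001,0,0,0,0,0,0,-0.001,0,0,0,0,0,0,-0.001,0,0,0,0,0,0,-0.001,0,0,0,0,0,0,-0.001,0,0,0,0])

```text
t: 3.0
tool_pos: [0.5326, 0.075, 0.1221]
orientation: [-1.353, -2.835, 0.0]
force: [0.2, 0.7, -0.1]
opening: 0.0175
gripper_force: 0.0
```

>>> move_arm(deltas=[0,0,0,0,0,0,0,0,0,0,0,0,0,0,0,0,0,0,0,0,0,0,0,0,0,0,0.13,0,0,0,0,0,0,0.26,0,0,0,0,0,0,0.39,0,0,0,0,0,0,0.52,0,0,0,0,0,0,0.642,0,0,0,0,0,0,0.642,0,0,0,0,0,0,0.642,0])

```text
t: 4.25
tool_pos: [0.5326, 0.0752, 0.1222]
orientation: [-2.175, -2.266, -0.0]
force: [1.2, 2.8, -0.1]
opening: 0.0127
gripper_force: 15.0
```

Run:
```python
from h import *
s=robot.read_state(); R=Ro.from_rotvec(s["orientation"]).as_matrix();p=np.load("jig.npy")
print(R.round(3).tolist(),"tool x dir deg",np.degrees(np.arctan2(R[1,0],R[0,0])),"jig deg",np.degrees(p[2]),s["opening"],s["gripper_force"],s["wrist_torque"])
```

```text
[[-0.041, 0.999, 0.0], [0.999, 0.041, 0.0], [0.0, 0.0, -1.0]] tool x dir deg 92.33903678475296 jig deg 92.17395005695009 0.012690879272968072 14.967952072620392 [ 0.56883316 -0.25813274 -0.03406027]
```

>>> move_arm(deltas=[0,0,0,0,0,0,0.5,0,0,0,0,0,0,0.5,0,0,0,0,0,0,1,0,0,-0.04,0,0,0,1,0,0,-0.08,0,0,0,1,-0.05,0.0,-0.11,0,0,0,1,-0.09,0.0,-0.11,0,0,0,1,-0.09,0.0,-0.11,0,0,0,1])

```text
t: 5.25
tool_pos: [0.5362, -0.0174, 0.2326]
orientation: [2.182, 2.259, -0.0]
force: [-0.6, 0.8, -0.6]
opening: 0.0881
gripper_force: 0.0
```

```bash
cat > look.py <<'E'
from h import *
import sys
n,out=sys.argv[1:3]; c=cam(n); im,D=robot.read_camera(n); np.savez(out+".npz",im=im,D=D,K=c[0],k1=c[1],C=c[2])
if len(sys.argv)>3:
    a=list(map(int,sys.argv[3:7])); im=im[a[1]:a[3],a[0]:a[2]]
f=min(800/im.shape[1],600/im.shape[0]); print("scale",f)
save("pics/"+out+".png",cv2.resize(im,None,fx=f,fy=f,interpolation=cv2.INTER_CUBIC)); s=robot.read_state(); print(s["t"],s["tool_pos"],s["opening"])
E
python3 look.py wrist w2
```

```text
scale 1.4285714285714286
5.3 [ 0.535953   -0.01594415  0.23214698] 0.09091529037639504
```

View pics/w2.png

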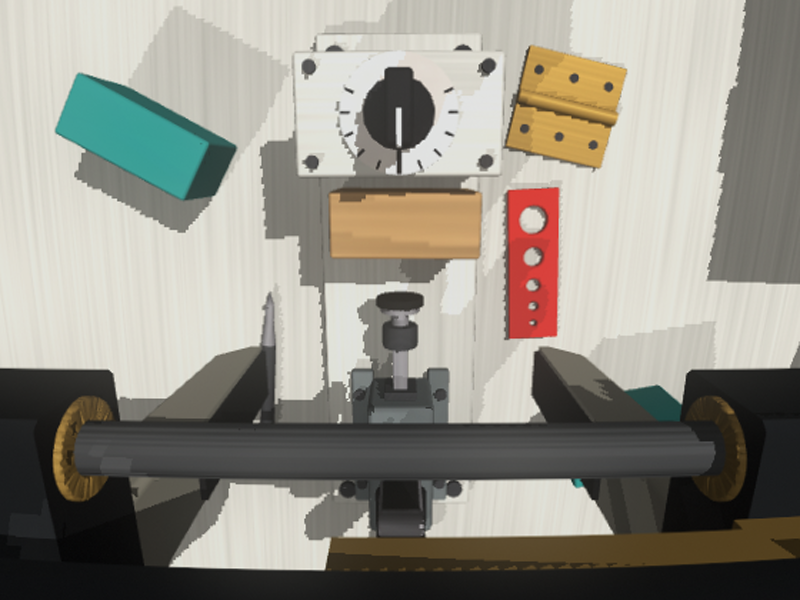

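The dial's pointer (398,110–145) now stands on the long mark (399,160). The pad is at (400,300) and the block's near edge at (405,258). I compute the gap and the clamp approach.

```bash
cat > m.py <<'E'
from h import *
p=np.load("jig.npy");R=np.array([[np.cos(p[2]),-np.sin(p[2])],[np.sin(p[2]),np.cos(p[2])]])
def tj(X): return np.r_[(R.T@(X[:2]-p[:2]))*1e3,X[2]*1e3]
def load(o):
    z=np.load(o+".npz"); return (z["K"],float(z["k1"]),z["C"]),z["D"],z["im"]
E
python3 - <<'E'
from m import *
np.set_printoptions(precision=1,suppress=True)
c,D,im=load("w2")
s=.7
for n,u,z in [("blk near L",(331,259),.072),("blk near R",(480,257),.072),("blk far L",(331,195),.072),("plate nearL",(298,176),.096),("plate nearR",(502,175),.096),("mark",(399,160),.099),("pad top",(400,293),.058),("pad L",(377,300),.042),("pad R",(424,300),.042),("cup",(400,322),.054),("hous nr",(400,380),.068)]:
    print(n,tj(atz("wrist",np.array(u)*s,z,c)))
for u in [(400,297),(400,301),(400,335),(400,325)]:
    q=dep("wrist",np.array(u)*s,D,c); print(u,tj(q))
w=lambda X:np.r_[p[:2]+R@np.array(X[:2])/1e3,X[2]/1e3]
st=robot.read_state();T=Ro.from_rotvec(st["orientation"]).as_matrix()
for X in [(-119,0,117),(-119,0,190)]: print((T.T@(w(X)-st["tool_pos"])*1e3),np.round(w(X),4))
E
```

```text
blk near L [35.2 41.2 72. ]
blk near R [ 36.2 -47.9  72. ]
blk far L [72.9 40.  72. ]
plate nearL [84.2 54.4 96. ]
plate nearR [ 84.5 -54.6  96. ]
mark [92.2  0.4 99. ]
pad top [11.  -0.1 58. ]
pad L [ 2.5 15.2 42. ]
pad R [  2.4 -16.1  42. ]
cup [-9.3 -0.  54. ]
hous nr [-43.9   0.1  68. ]
(400, 297) [ 5.8 -0.1 47.6]
(400, 301) [ 5.4 -0.  56.8]
(400, 335) [-18.1  -0.   54.1]
(400, 325) [-12.9  -0.   48.7]
[-142.4    0.5  115.1] [ 0.5 -0.2  0.1]
[-142.4    0.5   42.1] [ 0.5 -0.2  0.2]
```

>>> move_arm(deltas=[-0.03,0.0,0,0,0,-0.175,1,-0.06,0.0,0,0,0,-0.35,1,-0.09,0.0,0,0,0,-0.525,1,-0.12,0.0,0,0,0,-0.7,1,-0.1424,0.0005,0,0,0,-0.875,1,-0.1424,0.0005,0,0,0,-1.05,1,-0.1424,0.0005,0,0,0,-1.225,1,-0.1424,0.0005,0,0,0,-1.4,1,-0.1424,0.0005,0,0,0,-1.574,1,-0.1424,0.0005,0.02,0,0,-1.574,1,-0.1424,0.0005,0.03,0,0,-1.574,1,-0.1424,0.0005,0.03,0,0,-1.574,1], squeeze=10)

```text
t: 6.8
tool_pos: [0.5408, -0.1564, 0.1998]
orientation: [0.062, -3.138, -0.002]
force: [-1.1, -0.6, 0.6]
opening: 0.0929
gripper_force: 0.0
```

```bash
python3 look.py wrist w3; python3 -c "
from m import *
s=robot.read_state();R2=Ro.from_rotvec(s['orientation']).as_matrix();print(R2.round(3).tolist(),tj(np.array(s['tool_pos'])),s['q'])"
```

```text
scale 1.4285714285714286
6.85 [ 0.54137319 -0.15676672  0.20098804] 0.09321646334253253
[[-0.999, -0.04, -0.002], [-0.04, 0.999, 0.001], [0.002, 0.001, -1.0]] [-1.17560452e+02  8.19886111e-02  2.00988040e+02] [-3.72872530e-01  4.91859375e-02  1.62669923e+00  6.44814256e-05
  1.46775739e+00 -1.98331132e+00]
```

View pics/w3.png

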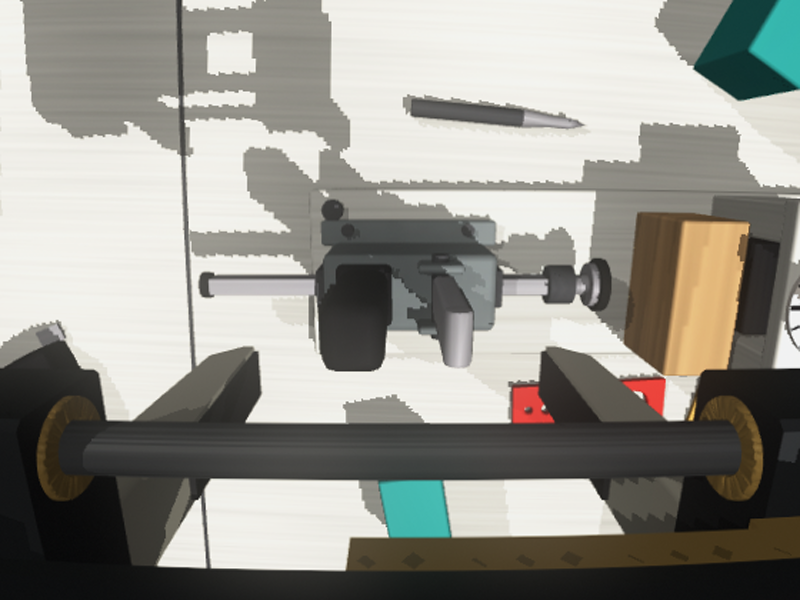

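The fingers straddle the grip, top at (353,340), and the trigger, top at (457,335), with the tool still above. The pad is at (600,285) and the block's near edge at (640,290). I check the clearances.

Run:
```python
from m import *
np.set_printoptions(precision=1,suppress=True)
c,D,im=load("w3")
for n,u,z in [("grip L",(322,366),.152),("grip R",(385,366),.152),("trig L",(444,362),.152),("trig R",(472,362),.152),("trig Rtop",(472,320),.152),("blk far top",(749,225),.072),("blk near top b",(667,375),.072),("blk near top t",(683,220),.072)]:
    print(n,tj(atz("wrist",np.array(u)*.7,z,c)))
K,k1,C=c
for r in range(0,1):
    for u in [(600,285),(605,285),(590,285),(570,285),(555,285)]:
        q=dep("wrist",np.array(u)*.7,D,c); print(u,tj(q))
```

```text
grip L [-148.   -10.4  152. ]
grip R [-122.5  -10.3  152. ]
trig L [-98.8  -8.6 152. ]
trig R [-87.4  -8.6 152. ]
trig Rtop [-88.1   9.  152. ]
blk far top [74.4 40.1 72. ]
blk near top b [ 38.  -46.7  72. ]
blk near top t [36.1 42.2 72. ]
(600, 285) [-0.8  2.9 56.6]
(605, 285) [ 1.8  3.2 57.6]
(590, 285) [-4.2  1.5 49.9]
(570, 285) [-17.5   2.3  53.9]
(555, 285) [-26.3   2.3  53.8]
```

>>> move_arm(deltas=[0,0,0.035,0,0,0,1,0,0,0.07,0,0,0,1,0,0,0.07,0,0,0,0.9,0,0,0.07,0,0,0,0.8,0,0,0.07,0,0,0,0.72,0,0,0.07,0,0,0,0.72], squeeze=10)

```text
t: 7.6
tool_pos: [0.5428, -0.1575, 0.1337]
orientation: [-0.065, 3.139, -0.001]
force: [-0.6, 0.5, -0.9]
opening: 0.0673
gripper_force: 0.0
```

>>> move_arm(deltas=[0,0,0,0,0,0,0.66,0,-0.002,0,0,0,0,0.62,0,-0.004,0,0,0,0,0.58,0,-0.006,0,0,0,0,0.54,0,-0.008,0,0,0,0,0.5,0,-0.009,0,0,0,0,0.48,0,-0.009,0,0,0,0,0.48])

```text
t: 8.48
tool_pos: [0.5426, -0.1661, 0.1322]
orientation: [-0.065, 3.14, 0.0]
force: [1.1, 2.4, 3.3]
opening: 0.0451
gripper_force: 5.5
```

```bash
cat > pad.py <<'E'
from m import *
import sys
np.set_printoptions(precision=1,suppress=True)
# profile of the rod/pad along the image rows where the jig y=0 axis lies, from the wrist picture
o=sys.argv[1]; c=cam("wrist"); im,D=robot.read_camera("wrist"); np.savez(o+".npz",im=im,D=D,K=c[0],k1=c[1],C=c[2])
s=robot.read_state(); print("t",round(s["t"],2),"tcp",tj(np.array(s["tool_pos"])),"open",round(s["opening"]*1e3,1),"gf",round(s["gripper_force"],1),"F",np.array(s["force"]))
w=lambda X:np.r_[p[:2]+R@np.array(X[:2])/1e3,X[2]/1e3]
a=proj("wrist",w((-40,0,42)),c);b=proj("wrist",w((60,0,42)),c);print(a,b)
x0,x1=int(max(a[0]-10,0)),int(min(b[0]+70,560));y0,y1=int(max(min(a[1],b[1])-70,0)),int(max(a[1],b[1])+70)
cr=im[y0:y1,x0:x1];f=min(800/cr.shape[1],600/cr.shape[0]);print("crop",x0,y0,f)
save("pics/"+o+".png",cv2.resize(cr,None,fx=f,fy=f,interpolation=cv2.INTER_CUBIC))
E
python3 pad.py p1
```

```text
t 8.53 tcp [-127.    -0.8  132.2] open 44.8 gf 5.5 F [1.  2.4 2.6]
[406.  217.6] [543.4 217.9]
crop 396 147 4.285714285714286
```

View pics/p1.png

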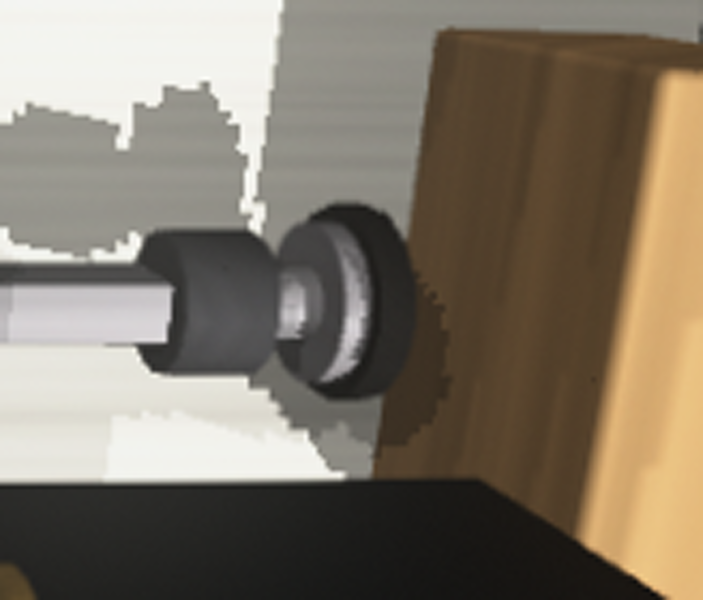

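The trigger is squeezed and the pad at crop (390,300) has advanced towards the block, whose near face starts at (435,35). The shank gap (280–310) is free. From here I track these from the depth cloud.

```bash
cat > cl.py <<'E'
from m import *
import sys
np.set_printoptions(precision=1,suppress=True)
def run(o,live=True):
    if live:
        c=cam("wrist"); im,D=robot.read_camera("wrist"); np.savez(o+".npz",im=im,D=D,K=c[0],k1=c[1],C=c[2])
        s=robot.read_state(); print("t",round(s["t"],2),"tcp",tj(np.array(s["tool_pos"])),"open",round(s["opening"]*1e3,1),"gf",round(s["gripper_force"],1))
    c,D,im=load(o); K,k1,C=c
    v,u=np.mgrid[:420,:560]; d=np.stack([(u-K[0,2])/K[0,0],(v-K[1,2])/K[1,1]],-1); n=d.copy()
    for _ in range(15): n=d/(1+k1*(n**2).sum(-1,keepdims=True))
    P=np.concatenate([n,np.ones(n.shape[:2]+(1,))],-1)*D[...,None]
    X=(P@C[:3,:3].T+C[:3,3])[D>0]; X=np.c_[(X[:,:2]-p[:2])@R*1e3,X[:,2]*1e3]
    def q(m,a): 
        x=X[m][:,0]; return (np.percentile(x,a).round(1).tolist(),m.sum())
    x,y,z=X.T
    top=(abs(z-72)<2.5)&(abs(y)<50)&(x>15)&(x<92)
    print(o,"block top near/far x, y>20:",q(top&(y>20),[2,98]),"y<-20:",q(top&(y<-20),[2,98]))
    rim=(z>55.5)&(z<62)&(abs(y)<8)&(x>-40)&(x<50)
    print("  pad rim x:",q(rim,[3,97]))
    near=(z>30)&(z<66)&(x>10)&(x<60)&(y>22)&(y<44); print("  near face x",q(near,[10,50,90]))
    rod=(abs(y)<14)&(z>36)&(z<60)&(x>-60)&(x<50)
    # height profile: max z per mm along axis
    h=[f"{int(z[rod&(abs(x-a)<.75)].max()) if (rod&(abs(x-a)<.75)).any() else 0}" for a in range(-40,46)]
    print("  zmax -40..45:"," ".join(h))
if __name__=="__main__":
    run(sys.argv[1],len(sys.argv)<3)
E
python3 cl.py w3 0; python3 cl.py p1 0
```

```text
w3 block top near/far x, y>20: ([35.6, 86.0], np.int64(1478)) y<-20: ([35.0, 86.4], np.int64(1459))
  pad rim x: ([-4.3, 35.6], np.int64(216))
  near face x ([35.0, 35.7, 45.4], np.int64(609))
  zmax -40..45: 51 51 51 51 52 52 51 51 51 51 53 54 54 55 55 55 55 55 55 55 55 55 55 55 55 55 54 51 49 49 49 49 48 48 48 56 56 56 56 58 59 59 59 59 59 58 55 0 0 0 0 0 0 0 0 0 0 0 0 0 0 0 0 0 0 0 0 0 0 0 0 0 0 0 59 59 59 56 0 0 0 0 0 0 0 0
p1 block top near/far x, y>20: ([34.9, 44.5], np.int64(561)) y<-20: ([34.9, 56.6], np.int64(651))
  pad rim x: ([4.1, 35.9], np.int64(410))
  near face x ([34.9, 35.6, 37.9], np.int64(1178))
  zmax -40..45: 51 51 51 51 51 51 51 51 51 51 51 51 51 51 51 51 51 53 54 54 54 55 55 55 55 55 55 55 55 55 55 55 55 54 53 49 49 49 49 49 48 48 56 56 56 56 58 58 59 59 59 59 58 57 0 0 0 0 0 0 0 0 0 0 0 0 0 0 0 0 0 0 0 57 59 59 59 58 0 0 0 0 0 0 0 0
```

>>> move_arm(deltas=[0,0.004,0,0,0,0,0.56,0,0.0075,0,0,0,0,0.64,0,0.009,0,0,0,0,0.72,0,0.009,0,0,0,0,0.72,0,0.009,0,0,0,0,0.66,0,0.007,0,0,0,0,0.62,0,0.005,0,0,0,0,0.58,0,0.003,0,0,0,0,0.54,0,0.001,0,0,0,0,0.5,0,0,0,0,0,0,0.48,0,0,0,0,0,0,0.48])

```text
t: 9.9
tool_pos: [0.542, -0.1661, 0.1319]
orientation: [0.065, -3.14, -0.0]
force: [-1.9, 0.3, -1.0]
opening: 0.0449
gripper_force: 6.1
```

```bash
python3 cl.py p2
```

```text
t 9.95 tcp [-126.9   -0.2  131.9] open 44.7 gf 6.1
p2 block top near/far x, y>20: ([34.8, 44.1], np.int64(559)) y<-20: ([34.8, 56.2], np.int64(613))
  pad rim x: ([11.5, 35.9], np.int64(411))
  near face x ([34.9, 35.6, 38.1], np.int64(1185))
  zmax -40..45: 51 51 51 51 51 52 52 51 51 51 51 52 52 51 51 51 51 51 51 51 51 52 52 51 51 55 55 55 55 54 54 54 55 55 55 55 55 55 54 54 54 54 52 48 49 49 49 49 49 52 56 56 56 57 58 59 59 59 59 59 58 57 0 0 0 0 0 0 0 0 0 0 0 59 59 59 59 59 0 0 0 0 0 0 0 0
```

>>> move_arm(deltas=[0,0.004,0,0,0,0,0.56,0,0.0075,0,0,0,0,0.64,0,0.009,0,0,0,0,0.72,0,0.009,0,0,0,0,0.72,0,0.009,0,0,0,0,0.66,0,0.007,0,0,0,0,0.62,0,0.005,0,0,0,0,0.58,0,0.003,0,0,0,0,0.54,0,0.001,0,0,0,0,0.5,0,0,0,0,0,0,0.48,0,0,0,0,0,0,0.48])

```text
t: 11.32
tool_pos: [0.5426, -0.1661, 0.1321]
orientation: [-0.065, 3.14, 0.0]
force: [3.5, 3.3, -0.3]
opening: 0.0449
gripper_force: 5.4
```

>>> move_arm(deltas=[0,0.004,0,0,0,0,0.56,0,0.0075,0,0,0,0,0.64,0,0.009,0,0,0,0,0.72,0,0.009,0,0,0,0,0.72,0,0.009,0,0,0,0,0.66,0,0.007,0,0,0,0,0.62,0,0.005,0,0,0,0,0.58,0,0.003,0,0,0,0,0.54,0,0.001,0,0,0,0,0.5,0,0,0,0,0,0,0.48,0,0,0,0,0,0,0.48])

```text
t: 12.7
tool_pos: [0.5421, -0.1661, 0.1318]
orientation: [0.065, -3.14, -0.0]
force: [-3.3, 0.9, -1.1]
opening: 0.045
gripper_force: 6.2
```

```bash
python3 cl.py p4
```

```text
t 12.75 tcp [-126.9   -0.3  131.9] open 45.0 gf 6.3
p4 block top near/far x, y>20: ([35.9, 44.3], np.int64(501)) y<-20: ([36.5, 56.5], np.int64(588))
  pad rim x: ([27.1, 37.4], np.int64(363))
  near face x ([36.0, 36.7, 38.7], np.int64(1192))
  zmax -40..45: 52 52 52 51 51 51 51 51 51 51 51 51 51 51 51 51 51 51 51 51 52 51 51 51 51 51 51 51 51 51 51 51 52 52 51 51 51 51 51 51 51 53 55 55 55 56 55 55 55 55 55 55 55 55 55 55 55 54 52 0 49 49 49 48 49 53 56 56 56 56 59 59 59 59 59 59 59 59 59 0 0 0 0 0 0 0
```

>>> move_arm(deltas=[0,0.004,0,0,0,0,0.56,0,0.0075,0,0,0,0,0.64,0,0.009,0,0,0,0,0.72,0,0.009,0,0,0,0,0.72,0,0.009,0,0,0,0,0.66,0,0.007,0,0,0,0,0.62,0,0.005,0,0,0,0,0.58,0,0.003,0,0,0,0,0.54,0,0.001,0,0,0,0,0.5,0,0,0,0,0,0,0.48,0,0,0,0,0,0,0.48])

```text
t: 14.12
tool_pos: [0.5426, -0.1661, 0.1321]
orientation: [-0.065, 3.14, 0.0]
force: [4.5, 2.3, 1.0]
opening: 0.0451
gripper_force: 5.7
```

```bash
python3 cl.py p5
```

```text
t 14.18 tcp [-127.    -0.7  132.1] open 45.0 gf 5.7
p5 block top near/far x, y>20: ([43.4, 45.6], np.int64(74)) y<-20: ([44.1, 56.9], np.int64(456))
  pad rim x: ([35.9, 45.4], np.int64(355))
  near face x ([43.9, 44.6, 45.6], np.int64(1159))
  zmax -40..45: 52 52 52 53 53 53 52 52 52 51 51 51 51 51 51 50 51 51 51 51 51 51 52 51 51 51 52 52 51 51 51 51 51 51 51 51 51 51 51 51 51 51 51 51 51 51 51 51 54 54 55 55 54 55 55 55 55 55 55 55 55 55 55 55 54 54 49 48 48 49 49 49 49 53 56 56 56 56 59 59 59 59 59 59 59 59
```

>>> move_arm(deltas=[0,0.004,0,0,0,0,0.56,0,0.0075,0,0,0,0,0.64,0,0.009,0,0,0,0,0.72,0,0.009,0,0,0,0,0.72,0,0.009,0,0,0,0,0.66,0,0.007,0,0,0,0,0.63,0,0.006,0,0,0,0,0.6,0,0.005,0,0,0,0,0.58,0,0.005,0,0,0,0,0.58,0,0.005,0,0,0,0,0.58], squeeze=14)

```text
t: 15.42
tool_pos: [0.5418, -0.1614, 0.132]
orientation: [0.064, -3.14, 0.0]
force: [-4.0, -3.8, 1.0]
opening: 0.0544
gripper_force: 9.3
```

```bash
python3 cl.py p6
```

```text
t 15.47 tcp [-122.2   -0.1  132. ] open 54.2 gf 9.4
p6 block top near/far x, y>20: ([45.0, 49.7], np.int64(252)) y<-20: ([45.8, 59.9], np.int64(201))
  pad rim x: ([36.9, 46.6], np.int64(359))
  near face x ([45.2, 45.9, 46.9], np.int64(1166))
  zmax -40..45: 53 53 53 52 52 53 53 53 52 52 52 51 51 51 51 51 52 51 51 52 52 51 51 52 51 51 51 51 51 51 51 51 51 51 51 51 51 51 51 51 51 51 52 51 51 51 51 51 51 51 52 55 54 54 55 55 55 55 55 55 54 55 55 55 55 54 54 54 53 0 48 49 48 49 55 56 56 56 56 59 59 59 59 59 59 59
```

>>> move_arm(deltas=[0,-0.001,0,0,0,0,0.565,0,-0.0015,0,0,0,0,0.548,0,-0.0015,0,0,0,0,0.548,0,-0.0015,0,0,0,0,0.548,0,-0.0015,0,0,0,0,0.548], squeeze=14)

```text
t: 16.1
tool_pos: [0.5418, -0.1629, 0.132]
orientation: [0.065, -3.14, 0.0]
force: [-5.0, -3.3, 1.4]
opening: 0.0511
gripper_force: 10.8
```

```bash
python3 cl.py p7
python3 - <<'E'
from m import *
c,D,im=load("p7"); cr=im[150:300,400:560]; save("pics/p7.png",cv2.resize(cr,None,fx=4,fy=4,interpolation=cv2.INTER_CUBIC))
E
```

```text
t 16.15 tcp [-123.7   -0.1  132. ] open 51.6 gf 10.8
p7 block top near/far x, y>20: ([44.9, 48.3], np.int64(162)) y<-20: ([45.7, 58.7], np.int64(272))
  pad rim x: ([36.6, 46.8], np.int64(358))
  near face x ([45.2, 45.9, 46.8], np.int64(1172))
  zmax -40..45: 53 53 53 52 52 52 52 53 53 52 52 51 51 51 51 51 51 51 51 51 51 51 51 51 51 51 51 51 51 51 51 52 52 51 51 51 51 51 52 52 51 51 51 52 51 51 51 51 51 51 51 51 53 54 55 54 55 55 55 54 55 55 55 55 55 55 55 55 54 52 49 49 49 49 55 56 56 56 56 59 59 59 59 59 58 59
```

View pics/p7.png

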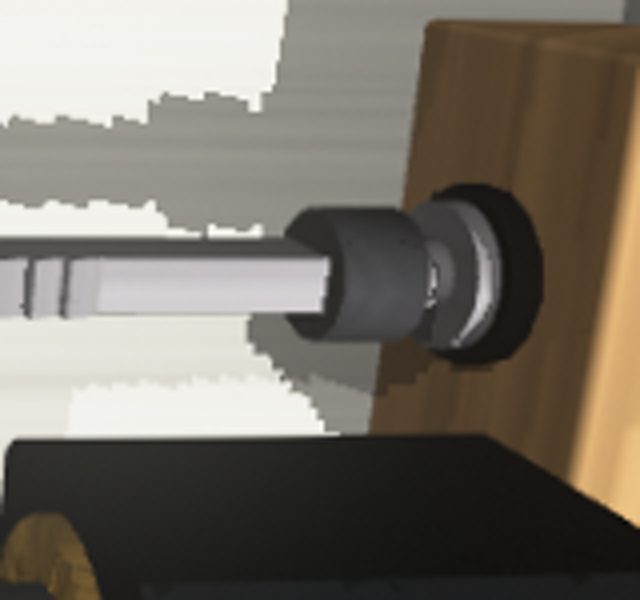

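The crop shows the pad pressed flat on the block and the shank gap (430–450) reduced but still open, about 3 mm pressed in. A bit more squeeze is needed.

>>> move_arm(deltas=[0,-0.0005,0,0,0,0,0.538,0,-0.0008,0,0,0,0,0.53,0,-0.0008,0,0,0,0,0.53,0,-0.0008,0,0,0,0,0.53,0,-0.0008,0,0,0,0,0.53], squeeze=14)

```text
t: 16.77
tool_pos: [0.5418, -0.1637, 0.132]
orientation: [0.065, -3.14, 0.0]
force: [-4.8, -3.0, 0.5]
opening: 0.0498
gripper_force: 11.7
```

```bash
python3 cl.py p8
python3 - <<'E'
from h import *
im,D=robot.read_camera("scene"); save("pics/s2.png",cv2.resize(im[180:290,200:350],None,fx=5,fy=5,interpolation=cv2.INTER_CUBIC))
c,D,im=__import__("m").load("p8"); a=im[185:250,460:560]; b=__import__("m").load("p5")[2][185:250,460:560]
save("pics/p8.png",np.hstack([cv2.resize(q,None,fx=4,fy=4,interpolation=cv2.INTER_CUBIC) for q in (b,a)]))
E
```

```text
t 16.82 tcp [-124.5   -0.1  132. ] open 49.6 gf 11.7
p8 block top near/far x, y>20: ([44.9, 47.7], np.int64(123)) y<-20: ([45.6, 58.0], np.int64(300))
  pad rim x: ([37.2, 46.6], np.int64(346))
  near face x ([45.2, 46.0, 46.8], np.int64(1169))
  zmax -40..45: 52 53 53 53 52 52 54 54 53 53 53 52 52 52 51 50 51 51 51 51 51 51 51 51 51 51 51 51 51 51 51 51 51 52 52 51 51 51 51 51 51 51 51 51 51 51 52 51 51 51 51 51 50 53 55 55 55 55 56 56 54 55 55 54 55 55 55 54 54 54 53 0 48 48 53 56 56 56 57 58 59 59 59 59 59 59
```

View pics/p8.png

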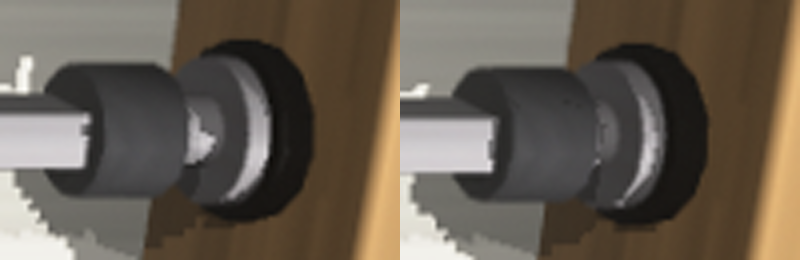

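View pics/s2.png

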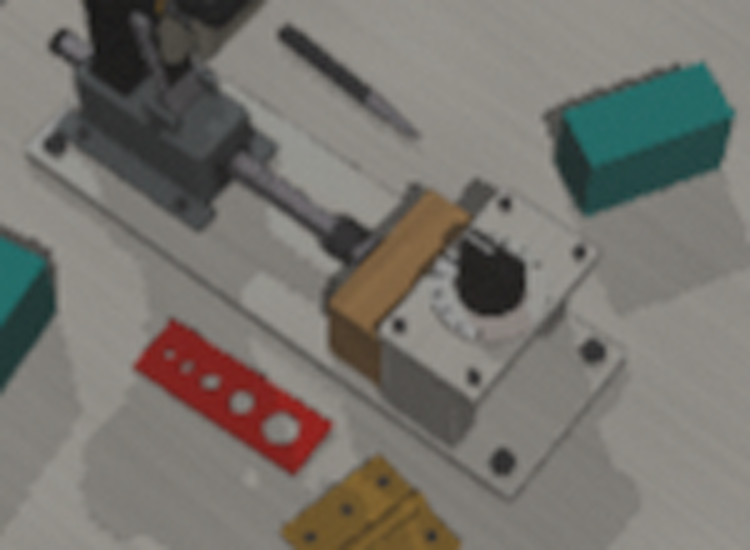

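The block lies flush on the fence (scene crop 400,290), the dial is still on its mark, and the shank gap has halved: about 4 mm pressed in.

```bash
python3 -c "
from plant import robot
s=robot.read_state();print(s['t'],s['gripper_force']);print(robot.close_job())"
```

```text
16.875 11.664771800860763
the job is handed in; nothing more can be done
None
```

I handed the job in at about 17 s, with the dial turned first and standing on the long mark, the block flush against the fence, the pad measured about half-way in (3.5–4 mm), and the trigger still held squeezed.

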